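Collect the round napkin rings on the skewer

TASK

At the hotel room's tea counter, pick up the steel skewer by its handle, push its rod through both round napkin rings standing in their cradle, and lift the two off together. Then lay the skewer level with its handle centred on the little wooden riser and lined up with the riser's short side, so that the rod sticks out past the riser's edge with both rings hanging on it, and let go.

Things in the scene. Friction and masses are not known exactly. Their poses are not given: they have to be found in the camera images.
- skewer: Steel skewer lying level, 0.5 kg: flat steel bar handle 110 mm long (x), 24 wide (y), 32 high (z); from the middle of its front end a straight round rod, 10 mm diameter, 120 mm long, points along +x. Origin: centre of the handle's underside; rod axis at z = 16 mm, from x = 55 to 175 mm. Centre of mass near x = 6 mm. At the start +x points to the robot's left (+y) within 20 degrees.
- round_a: Round light-wood napkin ring, 20 g: outside diameter 60 mm, hole 44 mm, 22 mm long. Origin at the hole's centre, x along the hole. It and round_b stand on their rims in a fixed dark-wood cradle (90 x 66 mm, up to 18 mm high, below the holes), holes level and in line, hole centres 40 mm above the counter, 36 mm apart, free to lift out. This one is to the robot's right (-y), first met by a rod coming from the right. Not the tall rectangular rings.
- round_b: Round light-wood napkin ring, 20 g: outside diameter 60 mm, hole 44 mm, 22 mm long. Origin at the hole's centre, x along the hole. Twin of round_a, 36 mm beyond it towards the robot's left (+y); the line from round_a to round_b is the axis of both holes. The cradle may be the nearer or the farther of two; the other holds tall rectangular rings (40 mm wide, 76 high), which are not wanted.
- riser: Fixed wooden riser: flat top board on two legs, 70 mm along x (its short side), 100 mm along y, top 80 mm above the counter. Origin: centre of its underside, on the counter. x points to the robot's left (+y) within 15 degrees. The longer handle, laid centred along x, overhangs 20 mm at both ends and stays put with the rings hanging beside the riser; the rod may stick out either way.
Mind the look-alikes: they are no part of the job. What is shaped like the skewer but blue is not meant. There is more than one size of the riser; the job needs the smaller.

How it is judged:
By the outcome, as a careful person would: the job done as asked, in the order asked, and still so for the second after the job is handed in, with the robot touching nothing.
It also fails if it takes over 64 s, if anything falls off the work surface, if the arm or the gripper's body presses on something with over 40 N, if the wrist force passes 120 N, or if a joint passes its speed limit or range.

ROBOT

A 7-joint arm with a two-finger parallel gripper is mounted at the origin on the work surface. World frame = base frame: x ahead of the robot, y to its left, z up, the work surface at z = 0. Lengths are in m, angles in rad, forces in N, time in s.
With the tool pointing down it reaches from about 0.4 to 0.75 m from the base axis. Payload 19.5 kg.
Tool frame: the origin (TCP) lies on the front face of the gripper's body, between the roots of the fingers; the fingertips stand env.tip_extent ahead of it and the grasp point (between the pads) lies 54 mm ahead of it (env.tip_extent is the distance from the TCP to the fingertips, in m); z points along the fingers, y is the line along which they close (so a half turn about z gives the same grasp; the last joint's range is limited). The gripper opens to 85 mm and grips with 20 to 120 N. Pads are 22 mm wide; open, the fingers measure 114 mm over their backs; the gripper's body (76 mm by 85 mm) begins 54 mm behind the grasp point. The pads swing forward as they close: fully open they stand 13 mm farther back than shut.
Start: joints at [-1.171, 0.707, -0.028, 1.485, 0.022, 0.951, -0.075], TCP at [0.246, 0.52, 0.304] pointing down, gripper open.
Joint ranges: [-2.71, 2.71], [-0.32, 2.16], [-1.57, 1.52], [0, 2.45], [-1.46, 4.6], [0, 2.02], [-2.83, 2.83]. Speed limits (rad/s): [1.89, 1.89, 2.57, 2.57, 3.01, 3.01, 3.01].

INTERFACE

Orientations are given as a rotation vector (axis times angle).
In Python, from workcell import env, imaging, finish_job gives the robot as it stands.
- The arm moves only by the tool play_rows, never from a script. Its argument "steps" is a list of rows, each a list of 2 entries, a list of its own where there are three numbers: the shift along the tool's x, y, z in cm, then the turn about the tool's z in degrees. In form: [[[x, y, z], yaw], ...]. A call has 1 to 20 rows; each row is the pose to reach, as a shift and turn from the pose commanded when the call began, along the tool's axes at that moment; what a row does not reach only later rows make up. A row lasts 1/12 s, in which the tool goes at most 41.7 mm and 7.16 degrees, less where a joint would pass 70% of its speed; a pose out of reach is approached as far as the arm can. A call with a gripper value outside its range is refused whole. "fingers" is the finger opening in cm, from 0 to 8.54, set as the call begins (left out, the last holds). The fingers move at their own pace and stop on an object; "grip_force" is the grip in N (left out, the last holds). Time passes only in rows, so rows that repeat a pose let the fingers close. It gives the time, the measured TCP pose, the force, the opening and the grip force at its end, in the units of the state.
- env.read_state(): the state, without advancing time (a new reading comes with each control period).
- imaging.grab_frame(name): name is "side" or "top"; returns a dict with "color" (384x512x3 uint8, blue, green, red), "depth" (384x512 float32, m along the optical axis (not along the pixel's ray), 0 where there is no reading), "intrinsics" (3x3 intrinsics, pixels), "k1" (the pictures are not rectified: a ray, as slopes to the right and down, at radius r is drawn at 1 + k1 r^2 times it, then the intrinsics apply), "cam_to_world" (4x4, takes a point from camera to world coordinates). Camera axes: x right, y down, z forward; pixel columns grow to the right and rows downward; lengths in m; the calibration is good to about 2 mm. A picture is of the moment at which its call begins.
- finish_job(): hands the job in; it is judged then, once.
The state is a dict: "time": time; "joints": joint angles; "dq": joint speeds; "tau": joint torques, N m; "tool_pos": TCP position; "eef_rot": TCP orientation; "ft_force": force on the tool from outside, world axes, zero at the start; "ft_torque": the same for the moment, N m; "opening": finger opening in m; "grasp_force": force on a finger pad.
Only numpy, scipy, OpenCV 4.12 (cv2) and the standard library are available. Lean on these libraries where they do the work, as an engineer would, in place of code of your own. Each camera call takes 0.05 s, during which the arm holds its last target. There are 200 camera calls.

## Working session

There is one attempt and no reset: what is moved stays moved. The work goes in short steps, Python scripts to look and compute and a tool call to move; the robot and the scene stay as the last step left them, time stands still between calls to the robot, and variables do not carry over. Pictures are saved under pics/ and viewed, at most 10 in all, crops included, and the job is handed in when it is done.

Besides the shell and the picture viewer there is one more tool, called after "Request:" as a command line: name --argument value ..., lists and objects as JSON in quotes. play_rows: Moves the arm, as the interface text tells. Its arguments: {"type":"object","properties":{"steps":{"type":"array"},"fingers":{"type":"number"},"grip_force":{"type":"number"}},"required":["steps"]}

```bash
mkdir -p pics; cat > h.py <<'E'
import numpy as np,cv2
from scipy.spatial.transform import Rotation as R
from workcell import env,imaging
def cloud(f):
    d=f["depth"];h,w=d.shape
    u,v=np.meshgrid(np.arange(w,dtype=float),np.arange(h,dtype=float))
    K=np.array(f["intrinsics"],float)
    p=cv2.undistortPoints(np.stack([u.ravel(),v.ravel()],1)[:,None],K,np.array([f["k1"],0,0,0.])).reshape(h,w,2)
    P=np.dstack([p[...,0]*d,p[...,1]*d,d]);T=np.array(f["cam_to_world"])
    W=P@T[:3,:3].T+T[:3,3];W[d==0]=np.nan
    return W
def grab(n,save=None):
    f=imaging.grab_frame(n)
    if save: cv2.imwrite('pics/'+save,f["color"])
    return f,cloud(f)
E
python3 - <<'E'
from h import *
s=env.read_state();print(s,env.tip_extent)
a,W=grab('top','t.png');b,V=grab('side','s.png')
np.savez('f0.npz',W=W,V=V,ct=a['color'],cs=b['color'])
print(a['cam_to_world'],b['cam_to_world'],a['intrinsics'],a['k1'])
E
cd pics; python3 -c "
import cv2,numpy as np
a=cv2.imread('t.png');b=cv2.imread('s.png')
cv2.imwrite('t1.png',cv2.resize(a,(800,600)));cv2.imwrite('s1.png',cv2.resize(b,(800,600)))"
```

```text
{'time': 0.0, 'joints': array([-1.17069032,  0.70704092, -0.02763775,  1.48500336,  0.02202787,
        0.95092084, -0.07547642]), 'dq': array([ 0.00143202,  0.00056999, -0.00105761,  0.00044786, -0.00191183,
       -0.00249111, -0.00139118]), 'tau': array([-8.66089995e-04, -8.83211589e+01,  1.23405587e+00, -2.36162567e+01,
        1.68241945e-02,  6.53030409e-03,  2.14998971e-05]), 'tool_pos': array([0.24576809, 0.51961795, 0.30346187]), 'eef_rot': array([-6.88229445e-01, -3.06508451e+00,  1.65237480e-03]), 'ft_force': array([0.3434517 , 0.08407255, 1.15573504]), 'ft_torque': array([ 0.01488605, -0.04724232,  0.00320901]), 'grasp_force': 0.0, 'opening': 0.08515811812360743} 0.0726
[[-0.02770032 -0.99778287  0.06051481  0.408866  ]
 [-0.99942864  0.02647144 -0.02101542 -0.15288653]
 [ 0.01936691 -0.06106236 -0.99794605  1.00351999]
 [ 0.          0.          0.          1.        ]] [[ 0.96040035 -0.22172828  0.16872385  0.29252092]
 [-0.27851788 -0.74730641  0.60329174 -0.89152242]
 [-0.00767843 -0.6263942  -0.77946863  0.97562756]
 [ 0.          0.          0.          1.        ]] [[368.00689479   0.         260.14495083]
 [  0.         368.00689479 186.82451569]
 [  0.           0.           1.        ]] -0.09945241941846245
```

View pics/t1.png

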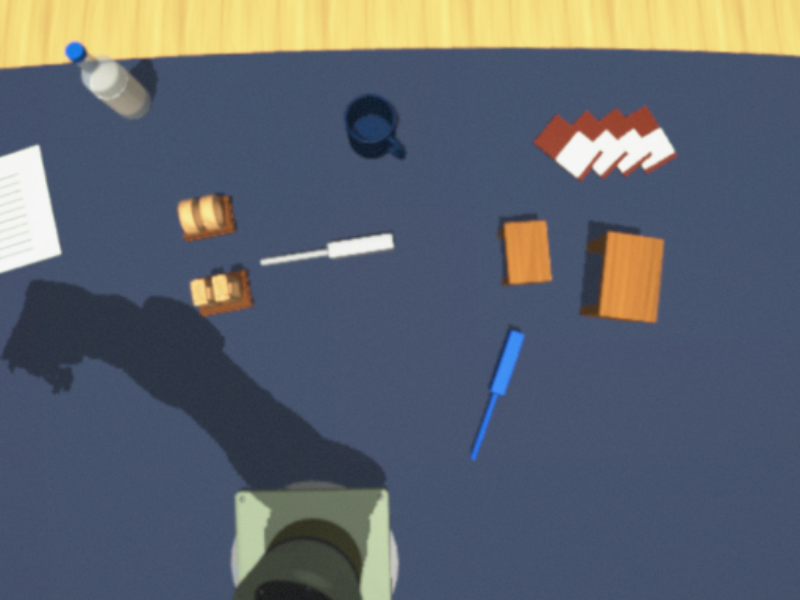

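View pics/s1.png

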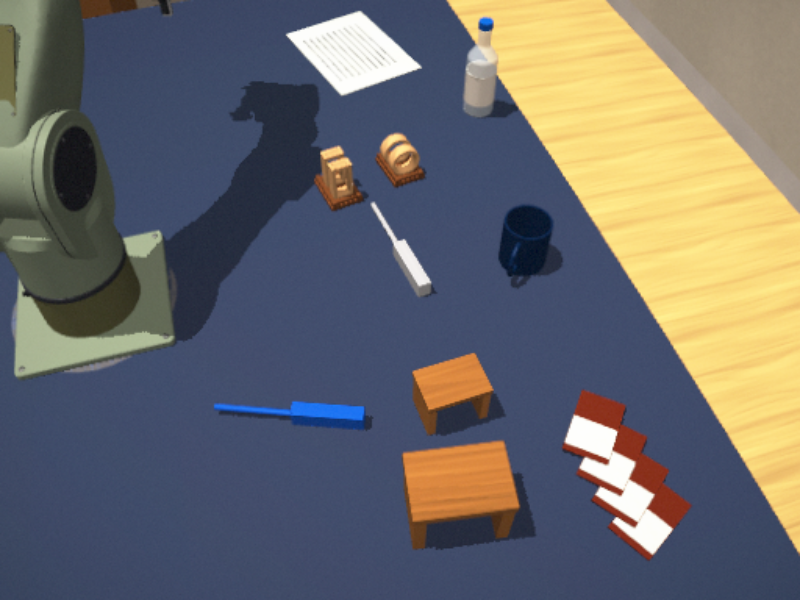

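The top view (800x600) shows these candidates:
- **Skewer:** steel one at (327,250). The blue one at (497,393) is rejected.
- **Rings:** round ones in the far cradle at (205,215). The tall rectangular ones at (220,290) are rejected.
- **Riser:** small one at (527,252). The large one at (632,277) is rejected.

Next I'll take measurements and check the choice in one crop.

```bash
python3 - <<'E'
from h import *
f=np.load('f0.npz');ct,cs,W,V=f['ct'],f['cs'],f['W'],f['V']
c1=cv2.resize(cs[80:200,190:290],(500,600),interpolation=cv2.INTER_CUBIC)
cv2.imwrite('pics/c.png',c1)
A=np.concatenate([W.reshape(-1,3),V.reshape(-1,3)]);C=np.concatenate([ct.reshape(-1,3),cs.reshape(-1,3)]).astype(int)
src=np.r_[np.zeros(W.size//3),np.ones(V.size//3)]
ok=~np.isnan(A[:,0]);A,C,src=A[ok],C[ok],src[ok]
def rect(p): 
    r=cv2.minAreaRect((p[:,:2]*1000).astype(np.float32)); return r
def box(u,v,r=5):
    return W[int(v*.64),int(u*.64)]
for n,u,v in [('sk',360,246),('ring',207,215),('riser',527,252),('big',632,277),('tall',222,290)]: print(n,box(u,v))
for k in (0,1):
  for n,u,v,rad,zl,zh in [('sk',360,246,.09,.024,.045),('rod',295,256,.06,.010,.024),('riser',527,252,.09,.073,.09),('rings',207,215,.06,.03,.09),('cradle',207,215,.07,.004,.022)]:
    c=box(u,v);m=(src==k)&(np.hypot(*(A[:,:2]-c[:2]).T)<rad)&(A[:,2]>zl)&(A[:,2]<zh)
    if n in('sk','rod'): m&=(C.min(1)>110)
    p=A[m]
    if len(p)<8: print(k,n,len(p));continue
    print(k,n,len(p),'mean',p.mean(0).round(4),'zmax',np.percentile(p[:,2],[50,95]).round(4),rect(p))
    if n in('sk','rod'):
        q=p[:,:2]-p[:,:2].mean(0);w=np.linalg.svd(q,full_matrices=0)[2][0];w*=np.sign(w[1]);print('  dir ang from +y',np.degrees(np.arctan2(-w[0],w[1])))
E
```

```text
sk [ 0.54944107 -0.09537636  0.03095986]
ring [0.60441603 0.15683428 0.0638152 ]
riser [ 0.5256806  -0.37017062  0.07921014]
big [ 0.47820652 -0.53199079  0.10834612]
tall [0.47691936 0.12398527 0.08648054]
0 sk 380 mean [ 0.5508 -0.0968  0.031 ] zmax [0.0311 0.0339] ((551.3568725585938, -96.84088897705078), (24.703563690185547, 109.57699584960938), 7.475780487060547)
  dir ang from +y 7.25774740665119
0 rod 161 mean [0.5362 0.017  0.0191] zmax [0.0192 0.0221] ((536.5316772460938, 17.785320281982422), (10.539849281311035, 118.42355346679688), 7.841740131378174)
  dir ang from +y 7.317032848840791
0 riser 1055 mean [ 0.5258 -0.3703  0.0793] zmax [0.0793 0.082 ] ((526.5396118164062, -370.9285583496094), (98.30630493164062, 71.55970001220703), 2.705517530441284)
0 rings 438 mean [0.6056 0.1729 0.0593] zmax [0.0624 0.0693] ((609.4393920898438, 174.3729248046875), (60.5334587097168, 58.539791107177734), 9.691130638122559)
0 cradle 389 mean [0.604  0.1574 0.0142] zmax [0.0156 0.0197] ((612.2200317382812, 163.38137817382812), (69.32402801513672, 112.64823913574219), 9.775774955749512)
1 sk 
[... 176 characters left out ...]
 7.817538047261641
1 rod 93 mean [0.5339 0.0204 0.0203] zmax [0.0208 0.023 ] ((534.13427734375, 22.001243591308594), (9.725056648254395, 105.166748046875), 7.700961112976074)
  dir ang from +y 7.7715996868603625
1 riser 1226 mean [ 0.5259 -0.3742  0.0798] zmax [0.0799 0.0827] ((527.4169921875, -371.9453430175781), (101.4511489868164, 71.90132141113281), 2.283005475997925)
1 rings 301 mean [0.6038 0.1681 0.0568] zmax [0.0607 0.0694] ((608.863037109375, 171.1047821044922), (59.79883575439453, 67.99453735351562), 10.498123168945312)
1 cradle 345 mean [0.6034 0.1539 0.0136] zmax [0.0146 0.0205] ((599.5884399414062, 149.20187377929688), (111.80623626708984, 114.60081481933594), 63.82676696777344)
```

View pics/c.png

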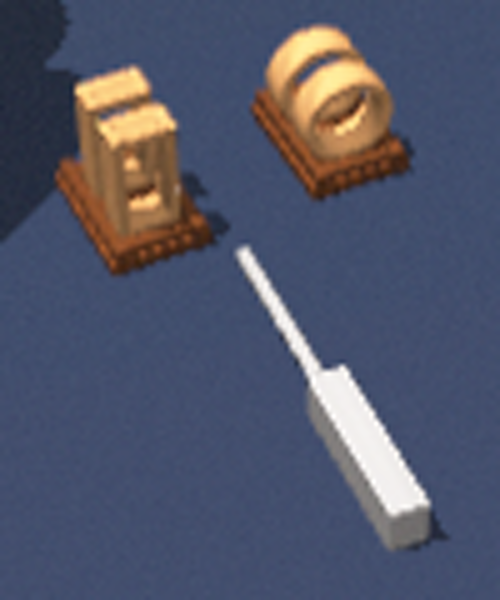

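The crop shows the round rings at (325,95) and the steel handle at (370,440), so the choice stands. I'll add a helper to compute moves.

```bash
cat >> h.py <<'E'
def plan(p,ang):
    "print shift (cm, tool axes) and yaw (deg) to TCP world p with closing line at world angle ang (deg)"
    s=env.read_state();M=R.from_rotvec(s["eef_rot"]).as_matrix()
    cur=np.degrees(np.arctan2(M[1,1],M[0,1]))
    yaw=-((ang-cur+90)%180-90)
    print('t',round(s['time'],2),'pos',s['tool_pos'].round(4),'ang',round(cur,2),'zdir',M[:,2].round(4),'F',s['ft_force'].round(2),'open',round(s['opening'],4))
    print('shift',(M.T@(np.array(p)-s['tool_pos'])*100).round(2),'yaw',round(yaw,2))
E
python3 - <<'E'
from h import *
a=np.radians(7.5);d=np.array([-np.sin(a),np.cos(a)])
o=np.array([.5514,-.0968])+.003*d
print(o);plan([*o,.16],7.5)
f=np.load('f0.npz');W=f['W'].reshape(-1,3)
m=(W[:,0]>.6)&(W[:,0]<.8)&(W[:,1]>-.2)&(W[:,1]<.03)&(W[:,2]>.03);print('cup',W[m].min(0),W[m].max(0))
E
```

```text
[ 0.55100842 -0.09382567]
t 0.1 pos [0.2458 0.5197 0.3035] ang 64.69 zdir [-4.e-04 -8.e-04 -1.e+00] F [ 0.12 -0.04  0.08] open 0.0853
shift [-53.82 -42.4   14.39] yaw 57.19
cup [ 0.69527594 -0.17654353  0.03036818] [ 0.79188701 -0.07759578  0.09845064]
```

Request:
play_rows --steps '[[[-53.8, -42.4, 14.4], 57.2], [[-53.8, -42.4, 14.4], 57.2], [[-53.8, -42.4, 14.4], 57.2], [[-53.8, -42.4, 14.4], 57.2], [[-53.8, -42.4, 14.4], 57.2], [[-53.8, -42.4, 14.4], 57.2], [[-53.8, -42.4, 14.4], 57.2], [[-53.8, -42.4, 14.4], 57.2], [[-53.8, -42.4, 14.4], 57.2], [[-53.8, -42.4, 14.4], 57.2], [[-53.8, -42.4, 14.4], 57.2], [[-53.8, -42.4, 14.4], 57.2], [[-53.8, -42.4, 14.4], 57.2], [[-53.8, -42.4, 14.4], 57.2], [[-53.8, -42.4, 14.4], 57.2], [[-53.8, -42.4, 14.4], 57.2], [[-53.8, -42.4, 14.4], 57.2], [[-53.8, -42.4, 14.4], 57.2], [[-53.8, -42.4, 14.4], 57.2], [[-53.8, -42.4, 14.4], 57.2]]' --fingers 8.5

```text
time: 1.77
tool_pos: [0.5506, -0.093, 0.1597]
eef_rot: [-2.071, -2.361, 0.0]
ft_force: [-0.8, 0.0, -0.4]
opening: 0.085
grasp_force: 0.0
```

```bash
python3 -c "
from h import *
plan([.551,-.0938,.077],7.5)"
```

```text
t 1.77 pos [ 0.5506 -0.093   0.1597] ang 7.5 zdir [-7.e-04  5.e-04 -1.e+00] F [-0.83  0.04 -0.36] open 0.085
shift [-0.09  0.03  8.27] yaw -0.0
```

Request:
play_rows --steps '[[[0, 0, 2.5], 0], [[0, 0, 5], 0], [[0, 0, 7], 0], [[0, 0, 8.2], 0], [[0, 0, 8.2], 0], [[0, 0, 8.2], 0]]'

```text
time: 2.27
tool_pos: [0.5509, -0.093, 0.0783]
eef_rot: [-2.07, -2.363, 0.0]
ft_force: [1.3, 0.0, 0.2]
opening: 0.085
grasp_force: 0.0
```

Request:
play_rows --steps '[[[0, 0, 0], 0], [[0, 0, 0], 0], [[0, 0, 0], 0], [[0, 0, 0], 0], [[0, 0, 0], 0], [[0, 0, 0], 0], [[0, 0, 0], 0], [[0, 0, 0], 0], [[0, 0, 0], 0], [[0, 0, 0], 0]]' --fingers 1.5 --grip_force 70

```text
time: 3.1
tool_pos: [0.5509, -0.0936, 0.0785]
eef_rot: [2.072, 2.361, 0.0]
ft_force: [-2.0, 0.4, 10.4]
opening: 0.0227
grasp_force: 70.2
```

```bash
python3 -c "
from h import *
plan([.551,-.0938,.077],7.5)"
```

```text
t 3.1 pos [ 0.5509 -0.0936  0.0785] ang 7.48 zdir [ 2.e-04 -2.e-04 -1.e+00] F [-2.03  0.36 10.42] open 0.0227
shift [-0.02  0.01  0.15] yaw -0.02
```

Request:
play_rows --steps '[[[0, 0, -0.5], 0], [[0, 0, -2], 0], [[0, 0, -4], 0], [[0, 0, -6], 0], [[0, 0, -8], 0], [[0, 0, -8], 0], [[0, 0, -8], 0], [[0, 0, -8], 0]]'

```text
time: 3.77
tool_pos: [0.5505, -0.0935, 0.1571]
eef_rot: [-2.071, -2.361, 0.001]
ft_force: [-0.4, -0.5, -5.1]
opening: 0.0226
grasp_force: 69.5
```

```bash
python3 - <<'E'
from h import *
f,W=grab('top','t2.png');g,V=grab('side','s2.png')
cv2.imwrite('pics/s2c.png',cv2.resize(g['color'][60:260,150:350],(600,600)))
for n,F,P in(('top',f,W),('side',g,V)):
    c=F['color'].astype(int)
    m=(P[...,2]>.06)&(P[...,2]<.12)&(P[...,1]>-.03)&(P[...,1]<.09)&(abs(P[...,0]-.54)<.04)
    p=P[m]
    l=np.polyfit(p[:,1],p[:,0],1);z=np.polyfit(p[:,1],p[:,2],1)
    print(n,len(p),'ang',np.degrees(-np.arctan(l[0])),'pitch',np.degrees(np.arctan(z[0])),'at y=.02 x,z',np.polyval(l,.02),np.polyval(z,.02),'tip y',np.percentile(p[:,1],[0,2,98,100]))
a=np.radians(9.8);d=np.array([-np.sin(a),np.cos(a)]);rc=np.array([.609,.173])
for k in(.212,.115):
    o=rc-k*d+.003*d; plan([*o,.0785+.024],9.8)
E
```

```text
Traceback (most recent call last):
TypeError: expected non-empty vector for x
```

View pics/s2c.png

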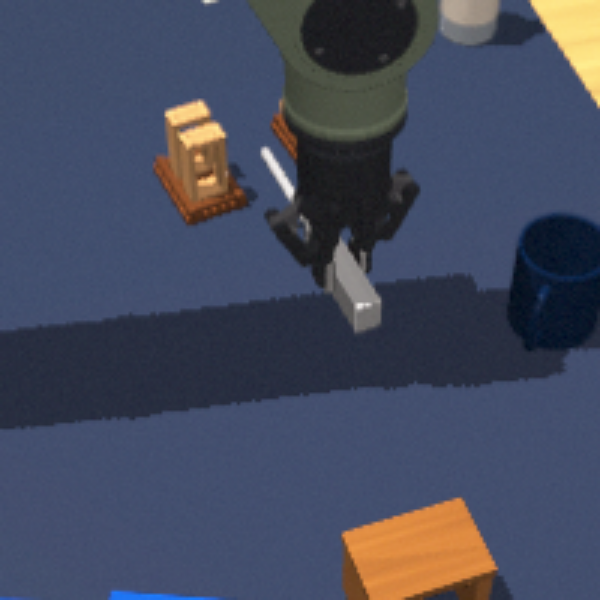

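The side view shows the handle gripped at crop (355,285), with the rod visible to its tip at (265,152). The wrist hides it from the top camera, so I'll use the side view only.

```bash
cat >> h.py <<'E'
def rod(x0,zl,zh,yl,yh,tol=.04):
    g,P=grab('side');c=g['color'].astype(int)
    m=(P[...,2]>zl)&(P[...,2]<zh)&(P[...,1]>yl)&(P[...,1]<yh)&(abs(P[...,0]-x0)<tol)&(c.min(2)>100)&(c.max(2)-c.min(2)<40)
    p=P[m];print(len(p))
    if len(p)<10:return
    l=np.polyfit(p[:,1],p[:,0],1);z=np.polyfit(p[:,1],p[:,2],1);ym=p[:,1].mean()
    print('ang',np.degrees(-np.arctan(l[0])),'pitch',np.degrees(np.arctan(z[0])),'mean x,y,z',p.mean(0),'ends',np.percentile(p[:,1],[0,2,98,100]))
E
python3 - <<'E'
from h import *
rod(.537,.05,.14,-.04,.12)
a=np.radians(9.8);d=np.array([-np.sin(a),np.cos(a)]);rc=np.array([.609,.173])
for k in(.212,.115):
    o=rc-k*d+.003*d; plan([*o,.0785+.024],9.8)
E
```

```text
67
ang 6.628351627118371 pitch 1.5510153974031522 mean x,y,z [0.53240883 0.04106618 0.09809026] ends [-0.02016539 -0.0095398   0.0757496   0.07904667]
t 3.92 pos [ 0.5505 -0.0935  0.1569] ang 7.49 zdir [-1.6e-03  1.0e-04 -1.0e+00] F [ 0.03 -0.67 -4.91] open 0.023
shift [ 4.78 10.12  5.42] yaw -2.31
t 3.92 pos [ 0.5505 -0.0935  0.1569] ang 7.49 zdir [-1.6e-03  1.0e-04 -1.0e+00] F [ 0.03 -0.67 -4.91] open 0.023
shift [14.47  9.73  5.43] yaw -2.31
```

Request:
play_rows --steps '[[[1.5, 3, 0], -0.8], [[3, 6, 0], -1.6], [[4.4, 9, 0], -2.3], [[4.8, 10.1, 0.5], -2.3], [[4.8, 10.1, 2], -2.3], [[4.8, 10.1, 3.5], -2.3], [[4.8, 10.1, 4.8], -2.3], [[4.8, 10.1, 5.4], -2.3], [[4.8, 10.1, 5.4], -2.3], [[4.8, 10.1, 5.4], -2.3], [[4.8, 10.1, 5.4], -2.3]]'

```text
time: 4.83
tool_pos: [0.6451, -0.0329, 0.1046]
eef_rot: [2.023, 2.402, 0.001]
ft_force: [0.7, 0.0, -4.7]
opening: 0.0227
grasp_force: 70.2
```

```bash
python3 - <<'E'
from h import *
rod(.625,.03,.07,.02,.14)
a=np.radians(9.8);d=np.array([-np.sin(a),np.cos(a)]);rc=np.array([.609,.173])
print(rc-.06*d)
o=rc-.115*d+.003*d; plan([*o,.1025],9.8)
g,V=grab('side');cv2.imwrite('pics/s3c.png',cv2.resize(g['color'][60:180,190:310],(600,600),interpolation=cv2.INTER_CUBIC))
E
```

```text
65
ang 9.72097928614871 pitch -1.8104474504375232 mean x,y,z [0.62346165 0.08987633 0.04642146] ends [0.03059949 0.0385275  0.13154355 0.13730111]
[0.61921257 0.11387553]
t 4.88 pos [ 0.6451 -0.0329  0.1047] ang 9.78 zdir [ 1.1e-03 -1.0e-04 -1.0e+00] F [ 0.69  0.24 -3.91] open 0.0227
shift [ 9.7  -0.06  0.22] yaw -0.02
```

View pics/s3c.png

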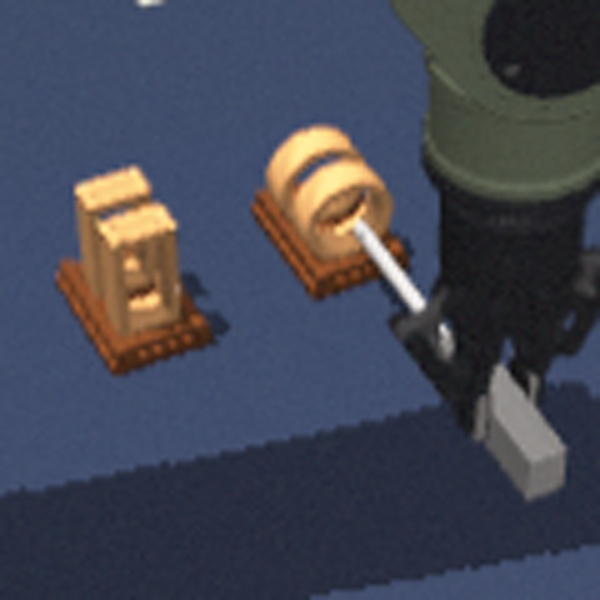

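The rod tip at crop (358,225) is at the mouth of round_a's hole, which is centred near (352,215). I'll insert now.

Request:
play_rows --steps '[[[0.8, 0, 0.2], 0], [[1.7, 0, 0.2], 0], [[2.6, 0, 0.2], 0], [[3.5, 0, 0.2], 0], [[4.4, 0, 0.2], 0], [[5.3, 0, 0.2], 0], [[6.2, 0, 0.2], 0], [[7.1, 0, 0.2], 0], [[8, 0, 0.2], 0], [[8.9, 0, 0.2], 0], [[9.7, 0, 0.2], 0], [[9.7, 0, 0.2], 0], [[9.7, 0, 0.2], 0]]'

```text
time: 6.02
tool_pos: [0.6283, 0.063, 0.1019]
eef_rot: [2.023, 2.403, -0.0]
ft_force: [-0.1, -0.7, -4.5]
opening: 0.0231
grasp_force: 70.2
```

```bash
python3 - <<'E'
from h import *
g,V=grab('side');cv2.imwrite('pics/s4c.png',cv2.resize(g['color'][60:160,210:310],(600,600),interpolation=cv2.INTER_CUBIC))
plan([.627,.063,.20],9.8)
E
```

```text
t 6.07 pos [0.6283 0.0624 0.1019] ang 9.78 zdir [ 1.e-04 -6.e-04 -1.e+00] F [ 0.53 -1.32 -4.24] open 0.0225
shift [ 0.08 -0.12 -9.81] yaw -0.02
```

View pics/s4c.png

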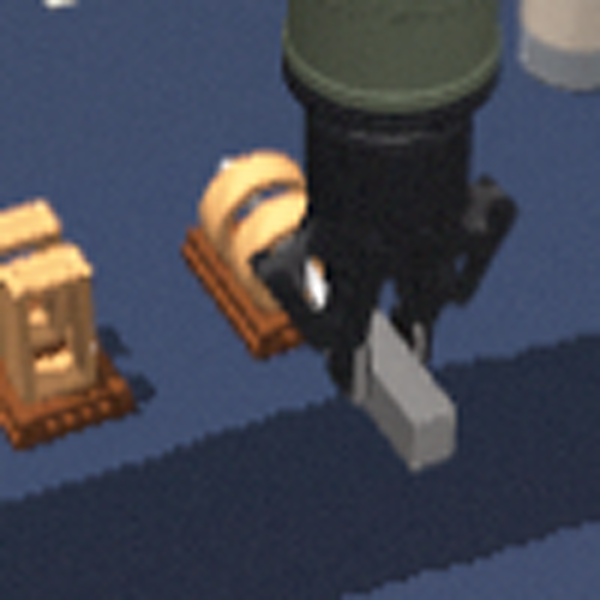

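The tip shows past round_b at crop (226,163), so both rings are threaded. I'll lift gently.

Request:
play_rows --steps '[[[0, 0, -0.4], 0], [[0, 0, -0.9], 0], [[0, 0, -1.3], 0], [[0, 0, -1.6], 0], [[0, 0, -1.8], 0], [[0, 0, -2.0], 0], [[0, 0, -2.3], 0], [[0, 0, -2.7], 0], [[0, 0, -3.2], 0], [[0, 0, -3.8], 0], [[0, 0, -4.5], 0], [[0, 0, -5.3], 0], [[0, 0, -6.2], 0], [[0, 0, -7.2], 0], [[0, 0, -8.2], 0], [[0, 0, -9.0], 0], [[0, 0, -9.6], 0], [[0, 0, -9.8], 0], [[0, 0, -9.8], 0], [[0, 0, -9.8], 0]]'

```text
time: 7.73
tool_pos: [0.6282, 0.0628, 0.1996]
eef_rot: [-2.024, -2.403, 0.001]
ft_force: [0.1, 0.0, -5.1]
opening: 0.0225
grasp_force: 70.2
```

```bash
python3 - <<'E'
from h import *
g,V=grab('side');cv2.imwrite('pics/s5c.png',cv2.resize(g['color'][30:160,190:320],(600,600),interpolation=cv2.INTER_CUBIC))
a=np.radians(2.5);d=np.array([-np.sin(a),np.cos(a)])
t=np.array([.527,-.3715])+.003*d
plan([*t,.2],2.5)
E
```

```text
t 7.78 pos [0.6281 0.0628 0.1994] ang 9.79 zdir [-8.e-04 -2.e-04 -1.e+00] F [-0.52 -0.63 -5.21] open 0.0228
shift [-4.078e+01 -1.731e+01 -4.000e-02] yaw 7.29
```

View pics/s5c.png

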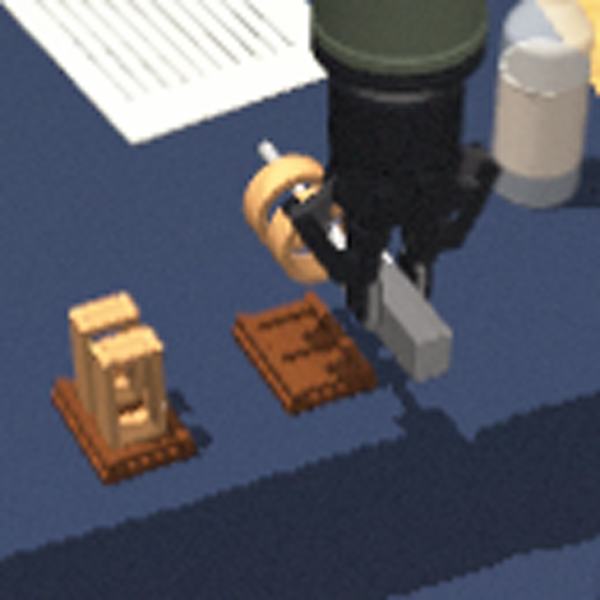

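Both rings are on the rod, at crop (275,195) and (315,240), with the tip at (265,148), and the cradle is empty. Next is a smooth carry to above the small riser.

Request:
play_rows --steps '[[[-0.3, -0.1, 0], 0], [[-0.9, -0.4, 0], 0.2], [[-1.8, -0.8, 0], 0.3], [[-3, -1.3, 0], 0.5], [[-4.5, -1.9, 0], 0.8], [[-6.3, -2.7, 0], 1.1], [[-8.4, -3.6, 0], 1.5], [[-10.8, -4.6, 0], 1.9], [[-13.4, -5.7, 0], 2.4], [[-16, -6.8, 0], 2.9], [[-18.6, -7.9, 0], 3.3], [[-21.2, -9, 0], 3.8], [[-23.8, -10.1, 0], 4.3], [[-26.4, -11.2, 0], 4.7], [[-29, -12.3, 0], 5.2], [[-31.4, -13.3, 0], 5.6], [[-33.5, -14.2, 0], 6], [[-35.3, -15, 0], 6.3], [[-36.9, -15.6, 0], 6.6], [[-38.2, -16.2, 0], 6.8]]'

```text
time: 9.45
tool_pos: [0.5321, -0.3438, 0.1999]
eef_rot: [2.165, 2.276, -0.001]
ft_force: [1.1, -0.7, -5.3]
opening: 0.0226
grasp_force: 70.2
```

Request:
play_rows --steps '[[[-1, -0.4, 0], 0.2], [[-1.8, -0.7, 0], 0.3], [[-2.3, -0.9, 0], 0.5], [[-2.5, -1.0, 0], 0.5], [[-2.5, -1.0, 0], 0.5], [[-2.5, -1.0, 0], 0.5]]'

```text
time: 9.95
tool_pos: [0.5252, -0.366, 0.2]
eef_rot: [-2.172, -2.27, -0.001]
ft_force: [0.2, 0.2, -5.7]
opening: 0.0229
grasp_force: 70.2
```

```bash
python3 - <<'E'
from h import *
g,V=grab('side');cv2.imwrite('pics/s6c.png',cv2.resize(g['color'][90:290,180:380],(600,600),interpolation=cv2.INTER_CUBIC))
a=np.radians(2.5);d=np.array([-np.sin(a),np.cos(a)])
t=np.array([.527,-.3715])+.003*d
plan([*t,.1585+.001],2.5)
rod(.521,.1,.16,-.31,-.1)
# handle top points, rear part behind fingers
c=g['color'].astype(int);o=t
m=(abs(V[...,0]-.529)<.03)&(V[...,1]<-.385)&(V[...,1]>-.46)&(V[...,2]>.11)&(V[...,2]<.19)&(c.max(2)-c.min(2)<40)&(c.min(2)>90)
p=V[m];print(len(p),p.mean(0),np.percentile(p,[2,98],axis=0))
E
```

```text
t 10.0 pos [ 0.5253 -0.3659  0.2   ] ang 2.54 zdir [ 1.e-04  4.e-04 -1.e+00] F [ 1.24 -0.13 -5.94] open 0.0229
shift [-0.27  0.15  4.05] yaw 0.04
40
ang 0.7719302240916076 pitch -3.269737950952352 mean x,y,z [ 0.51859724 -0.21906769  0.14208322] ends [-0.25987032 -0.25833943 -0.19338746 -0.19244144]
292 [ 0.52517157 -0.40833539  0.14714149] [[ 0.51498267 -0.42338247  0.12623275]
 [ 0.53836569 -0.3859631   0.15605051]]
```

View pics/s6c.png

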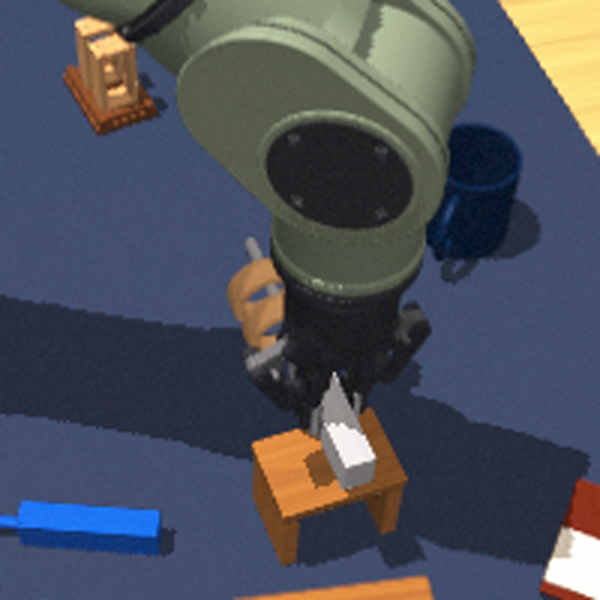

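The side view shows the handle over the small riser at crop (345,450), with both rings still on the rod at (255,305). I'll lower it.

Request:
play_rows --steps '[[[-0.1, 0, 0.4], 0], [[-0.2, 0.1, 1.0], 0], [[-0.3, 0.15, 1.7], 0], [[-0.3, 0.15, 2.4], 0], [[-0.3, 0.15, 3], 0], [[-0.3, 0.15, 3.4], 0], [[-0.3, 0.15, 3.6], 0], [[-0.3, 0.15, 3.8], 0], [[-0.3, 0.15, 3.9], 0], [[-0.3, 0.15, 4.0], 0], [[-0.3, 0.15, 4.0], 0], [[-0.3, 0.15, 4.0], 0]]'

```text
time: 11.05
tool_pos: [0.5266, -0.3696, 0.1601]
eef_rot: [2.172, 2.269, -0.0]
ft_force: [-0.6, 0.7, -5.1]
opening: 0.0226
grasp_force: 70.2
```

```bash
python3 - <<'E'
from h import *
a=np.radians(2.5);d=np.array([-np.sin(a),np.cos(a)])
t=np.array([.527,-.3715])+.003*d
plan([*t,.1585],2.5)
E
```

```text
t 11.05 pos [ 0.5266 -0.3696  0.1601] ang 2.49 zdir [ 2.e-04 -3.e-04 -1.e+00] F [-0.57  0.66 -5.09] open 0.0226
shift [0.11 0.03 0.16] yaw -0.01
```

Request:
play_rows --steps '[[[0.1, 0, 0.05], 0], [[0.1, 0, 0.1], 0], [[0.1, 0, 0.15], 0], [[0.1, 0, 0.15], 0], [[0.1, 0, 0.15], 0]]'

```text
time: 11.47
tool_pos: [0.5265, -0.3686, 0.1585]
eef_rot: [2.173, 2.269, 0.0]
ft_force: [-1.0, 0.4, -2.6]
opening: 0.0228
grasp_force: 70.6
```

Request:
play_rows --steps '[[[0, 0, 0.03], 0], [[0, 0, 0.05], 0], [[0, 0, 0.05], 0], [[0, 0, 0.05], 0]]'

```text
time: 11.8
tool_pos: [0.5265, -0.3686, 0.1585]
eef_rot: [2.173, 2.269, 0.0]
ft_force: [-2.7, 3.3, 6.7]
opening: 0.0229
grasp_force: 72.0
```

Contact confirmed: Fz is now positive. First I lower the grip force, then open slowly.

Request:
play_rows --steps '[[[0, 0, 0], 0], [[0, 0, 0], 0], [[0, 0, 0], 0]]' --grip_force 20

```text
time: 12.05
tool_pos: [0.5265, -0.3686, 0.1585]
eef_rot: [2.173, 2.269, 0.0]
ft_force: [-3.8, 3.0, 6.7]
opening: 0.023
grasp_force: 72.0
```

Request:
play_rows --steps '[[[0, 0, 0], 0], [[0, 0, 0], 0], [[0, 0, 0], 0]]' --fingers 2.8

```text
time: 12.3
tool_pos: [0.5265, -0.3688, 0.158]
eef_rot: [2.172, 2.269, -0.0]
ft_force: [-0.6, 0.1, 0.1]
opening: 0.0279
grasp_force: 0.0
```

Request:
play_rows --steps '[[[0, 0, 0], 0], [[0, 0, 0], 0], [[0, 0, 0], 0], [[0, 0, 0], 0]]' --fingers 5

```text
time: 12.63
tool_pos: [0.5265, -0.3686, 0.1579]
eef_rot: [2.173, 2.269, -0.0]
ft_force: [-0.9, 0.8, 0.9]
opening: 0.0495
grasp_force: 0.0
```

Request:
play_rows --steps '[[[0, 0, -0.5], 0], [[0, 0, -1.5], 0], [[0, 0, -3], 0], [[0, 0, -5], 0], [[0, 0, -8], 0], [[0, 0, -11], 0], [[0, 0, -14], 0], [[0, 0, -16], 0], [[0, 0, -16], 0], [[0, 0, -16], 0]]'

```text
time: 13.47
tool_pos: [0.5265, -0.3687, 0.3196]
eef_rot: [2.171, 2.267, 0.001]
ft_force: [-0.5, 0.0, -1.6]
opening: 0.0498
grasp_force: 0.0
```

```bash
python3 - <<'E'
from h import *
g,V=grab('side');cv2.imwrite('pics/s7c.png',cv2.resize(g['color'][130:290,200:360],(600,600),interpolation=cv2.INTER_CUBIC))
c=g['color'].astype(int);grey=(c.max(2)-c.min(2)<45)&(c.min(2)>90)
m=(abs(V[...,0]-.527)<.04)&(V[...,1]<-.3)&(V[...,1]>-.46)&(V[...,2]>.105)&(V[...,2]<.12)&grey
p=V[m];print(len(p),p.mean(0),cv2.minAreaRect((p[:,:2]*1000).astype(np.float32)))
z=np.polyfit(p[:,1],p[:,2],1);print('pitch',np.degrees(np.arctan(z[0])))
rod(.521,.07,.12,-.31,-.1)
E
```

```text
480 [ 0.52644475 -0.37482671  0.11181099] ((527.4016723632812, -370.8753662109375), (25.25850486755371, 111.7055892944336), 2.330998659133911)
pitch 0.30077035958297493
68
ang 2.5544761069510367 pitch -0.14456092861297742 mean x,y,z [ 0.52122015 -0.25863753  0.10070653] ends [-0.30771626 -0.30685801 -0.19854415 -0.1982247 ]
```

View pics/s7c.png

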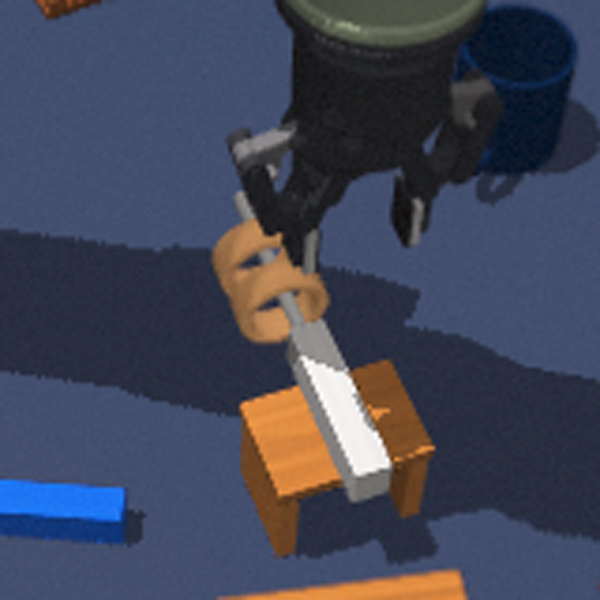

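The skewer lies level, with its handle centred within about 1 mm and aligned. Both rings hang at crop (250,290) and the gripper is clear.

```bash
python3 -c "
from workcell import finish_job
print(finish_job())"
```

```text
the job is handed in; nothing more can be done
None
```

The job is handed in: the steel skewer lies level on the small riser, handle centred to about 1 mm and lined up with the short side, both round rings hanging on the rod and the gripper clear, after about 13.5 s; the hand-in returned no verdict.

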